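# Load, clamp and mark a batch of axles in a V-groove press

### The job

Mark this batch of axles: swing the marking press's red cam lever out to free its yellow hold-down plate, lay every axle that is on the bench in a V-groove of its own, down on both flanks and pushed fully home against the back stop, and only then swing the cam lever fully over again to lock the plate over them. With the axles clamped, give the pump lever three full strokes (right down, then let it come right back up), and leave the axles seated and locked in the press; do not disturb the other things on the bench.

Things in the scene. Friction and masses are not known exactly. Their poses are not given: they have to be found in the camera images.
- press: Blue marking press, fixed; place and yaw vary. Origin on the bench under the middle groove; +x along the grooves to the back stop (away from the robot), z up. Base plate x -118 to 118, y -105 to 195, 12 mm thick; nothing stands in front of it. Three parallel 90 degree V-grooves at y -65, 0, 65 mm, each of a front saddle (x -105 to -80 mm) and a rear one (x -10 to 15 mm); flank tops 60 mm high, 37 mm apart.
- stop (a point): Middle of the foot of the back stop, the steel front face of the blue housing (press frame x 20, y 0, z 12 mm); it spans all grooves and is 68 mm high. The housing reaches 95 mm back from it. Between the front and rear saddles there are 70 mm of free room for fingers, down to the base plate.
- plate (a joint): Yellow hold-down plate on the housing, driven by the cam lever: 0 = free, drawn back behind the stop; 0.024 m = locked, its front edge 21 mm in front of the stop and its underside 2 mm above seated axles, so that none can be laid in or lifted out. Its top is 74 mm above the bench. An axle that is not fully down blocks it.
- groove0 (a point): Where the centre of a fully seated axle lies in groove 0 (press frame x -45, y -65, z 56 mm); axes parallel to the press's. A seated axle's rear end touches the stop, its front end lies 65 mm in front of this point; the collar hangs free between the saddles
- groove1 (a point): Where the centre of a fully seated axle lies in groove 1 (press frame x -45, y 0, z 56 mm); axes parallel to the press's. A seated axle's rear end touches the stop, its front end lies 65 mm in front of this point; the collar hangs free between the saddles
- groove2 (a point): Where the centre of a fully seated axle lies in groove 2 (press frame x -45, y 65, z 56 mm); axes parallel to the press's. A seated axle's rear end touches the stop, its front end lies 65 mm in front of this point; the collar hangs free between the saddles
- cam (a joint): Red cam lever of the hold-down plate, turning about an upright pin: 0 = free (lever points to the press's -y), 1.5 rad = locked (it points to the press's -x, towards the robot). Growing values turn clockwise seen from above. Stays where it is left; about 2 N at the knob move it. It drives the plate forward as it locks.
- cam_knob (a point): Middle of the upright red knob at the end of the cam lever: 18 mm diameter, 34 mm tall, 101 mm above the bench, 70 mm from the pin; the flat red lever lies under it, its top 84 mm above the bench. The knob can be pinched from above.
- cam_pin (a point): On the upright pin's axis of the cam lever, at the height of the knob's middle (press frame x 75, y -75 mm)
- pump (a joint): Sprung pump lever: 0 = up (rest), 0.5 rad = fully down at its stop. At 0 it rises towards the robot by 0.5 rad above level, at 0.5 it is level. Springs back by itself; about 4 N at the pad to start, 11 N at the bottom.
- pump_pad (a point): Middle of the top face of the black pad on the pump lever's end, which is pressed down from above: pad 60 mm long, 36 mm wide, 12 mm thick; 135 mm from the hinge, moves on an arc in the press's x-z plane. About 145 mm above the bench when up, 81 mm when down.
- pump_hinge (a point): Hinge of the pump lever (its axis is the press's y): press frame x 80, y 165, z 75 mm
- axle0_mid (a point): Middle of an axle: silver metal tube with brass-coloured bands near both ends, 20 mm diameter, 130 mm long, about 150 g, with a square wrench collar (24 x 24 mm, 36 mm long) in the middle, on which it lies on the bench (centre 12 mm high). x axis along the axle; either end may go first, any roll. Two or three of the four axles are present in a run (absent ones read None).
- axle1_mid (a point): Middle of an axle: silver metal tube with brass-coloured bands near both ends, 20 mm diameter, 130 mm long, about 150 g, with a square wrench collar (24 x 24 mm, 36 mm long) in the middle, on which it lies on the bench (centre 12 mm high). x axis along the axle; either end may go first, any roll. Two or three of the four axles are present in a run (absent ones read None).
- axle2_mid (a point): Middle of an axle: silver metal tube with brass-coloured bands near both ends, 20 mm diameter, 130 mm long, about 150 g, with a square wrench collar (24 x 24 mm, 36 mm long) in the middle, on which it lies on the bench (centre 12 mm high). x axis along the axle; either end may go first, any roll. Two or three of the four axles are present in a run (absent ones read None).
- axle3_mid (a point): Middle of an axle: silver metal tube with brass-coloured bands near both ends, 20 mm diameter, 130 mm long, about 150 g, with a square wrench collar (24 x 24 mm, 36 mm long) in the middle, on which it lies on the bench (centre 12 mm high). x axis along the axle; either end may go first, any roll. Two or three of the four axles are present in a run (absent ones read None).
- tub: Bystander, to be left alone: grease tub, a closed round jar, 68 mm diameter, 70 mm tall; origin in its underside
- lube: Bystander, to be left alone: lubricant bottle, 44 mm diameter, 120 mm tall; origin in its underside
- bearing: Bystander, to be left alone: bearing ring lying flat, 42 mm diameter, 12 mm high; origin in its underside
- sprocket: Bystander, to be left alone: flat sprocket lying on the bench, about 80 mm diameter, 6 mm thick; origin in its underside
- driver: Bystander, to be left alone: screwdriver with a blue handle, lying; origin in its underside
- wrench: Bystander, to be left alone: steel wrench, 160 mm long, lying; origin in its underside
Mind the look-alikes: they are no part of the job. What is shaped like the part that bears axle3_mid but turquoise is not meant.

How it is judged:
On the way, in this order (a step that is already met when the one before it is completed fails the run):
1. the cam lever is swung fully out (free) (value of joint cam below 0.15 rad), for 0.1 s.
2. every axle present lies seated in a groove, on both flanks and against the stop (((x of axle0_mid in the frame of groove0 above -0.0025 m and y of axle0_mid in the frame of groove0 between -0.0025 and 0.0025 m and z of axle0_mid in the frame of groove0 between -0.0025 and 0.0025 m and angle between the x axis of axle0_mid and the x axis of press, either way round below 0.05 rad) or (x of axle0_mid in the frame of groove1 above -0.0025 m and y of axle0_mid in the frame of groove1 between -0.0025 and 0.0025 m and z of axle0_mid in the frame of groove1 between -0.0025 and 0.0025 m and angle between the x axis of axle0_mid and the x axis of press, either way round below 0.05 rad) or (x of axle0_mid in the frame of groove2 above -0.0025 m and y of axle0_mid in the frame of groove2 between -0.0025 and 0.0025 m and z of axle0_mid in the frame of groove2 between -0.0025 and 0.0025 m and angle between the x axis of axle0_mid and the x axis of press, either way round below 0.05 rad)) and ((x of axle1_mid in the frame of groove0 above -0.0025 m and y of axle1_mid in the frame of groove0 between -0.0025 and 0.0025 m and z of axle1_mid in the frame of groove0 between -0.0025 and 0.0025 m and angle between the x axis of axle1_mid and the x axis of press, either way round below 0.05 rad) or (x of axle1_mid in the frame of groove1 above -0.0025 m and y of axle1_mid in the frame of groove1 between -0.0025 and 0.0025 m and z of axle1_mid in the frame of groove1 between -0.0025 and 0.0025 m and angle between the x axis of axle1_mid and the x axis of press, either way round below 0.05 rad) or (x of axle1_mid in the frame of groove2 above -0.0025 m and y of axle1_mid in the frame of groove2 between -0.0025 and 0.0025 m and z of axle1_mid in the frame of groove2 between -0.0025 and 0.0025 m and angle between the x axis of axle1_mid and the x axis of press, either way round below 0.05 rad)) and ((x of axle2_mid in the frame of groove0 above -0.0025 m and y of axle2_mid in the frame of groove0 between -0.0025 and 0.0025 m and z of axle2_mid in the frame of groove0 between -0.0025 and 0.0025 m and angle between the x axis of axle2_mid and the x axis of press, either way round below 0.05 rad) or (x of axle2_mid in the frame of groove1 above -0.0025 m and y of axle2_mid in the frame of groove1 between -0.0025 and 0.0025 m and z of axle2_mid in the frame of groove1 between -0.0025 and 0.0025 m and angle between the x axis of axle2_mid and the x axis of press, either way round below 0.05 rad) or (x of axle2_mid in the frame of groove2 above -0.0025 m and y of axle2_mid in the frame of groove2 between -0.0025 and 0.0025 m and z of axle2_mid in the frame of groove2 between -0.0025 and 0.0025 m and angle between the x axis of axle2_mid and the x axis of press, either way round below 0.05 rad)) and ((x of axle3_mid in the frame of groove0 above -0.0025 m and y of axle3_mid in the frame of groove0 between -0.0025 and 0.0025 m and z of axle3_mid in the frame of groove0 between -0.0025 and 0.0025 m and angle between the x axis of axle3_mid and the x axis of press, either way round below 0.05 rad) or (x of axle3_mid in the frame of groove1 above -0.0025 m and y of axle3_mid in the frame of groove1 between -0.0025 and 0.0025 m and z of axle3_mid in the frame of groove1 between -0.0025 and 0.0025 m and angle between the x axis of axle3_mid and the x axis of press, either way round below 0.05 rad) or (x of axle3_mid in the frame of groove2 above -0.0025 m and y of axle3_mid in the frame of groove2 between -0.0025 and 0.0025 m and z of axle3_mid in the frame of groove2 between -0.0025 and 0.0025 m and angle between the x axis of axle3_mid and the x axis of press, either way round below 0.05 rad))), for 0.3 s.
3. the cam lever is locked over the seated axles (all of step 2 and value of joint cam above 1.35 rad), for 0.2 s.
4. pump lever fully down, stroke 1, axles seated and locked (all of step 3 and value of joint pump above 0.44 rad), for 0.02 s.
5. pump lever back up after stroke 1 (value of joint pump below 0.06 rad), for 0.02 s.
6. pump lever fully down, stroke 2, axles seated and locked (all of step 4), for 0.02 s.
7. pump lever back up after stroke 2 (value of joint pump below 0.06 rad), for 0.02 s.
8. pump lever fully down, stroke 3, axles seated and locked (all of step 6), for 0.02 s.
9. pump lever back up after stroke 3 (value of joint pump below 0.06 rad), for 0.02 s.
At the end, for the whole second after the job is handed in: Every axle present lies at rest in a V-groove: centre within 2.5 mm of the seated place sideways and in height, its end within 2.5 mm of the back stop, parallel to the groove within 0.05 rad; cam lever locked (above 1.35 rad), pump lever up (below 0.06 rad) (all of step 3 and value of joint pump below 0.06 rad and linear speed of each of axle0, axle1, axle2, axle3 below 0.02 m/s); the robot touches nothing.
It fails at once if a bystander (tub, bottle, bearing, sprocket, screwdriver or wrench) is moved more than 30 mm (distance of any of tub, lube, bearing, sprocket, driver, wrench from where it was at the start of the episode above 0.03 m).
Of axle0, axle1, axle2, axle3 only 2 to 3 are there at a start; the rules pass over those that are not, and their reading is None.
At some moment in a run one of axle0, axle1, axle2, axle3 may be knocked a few centimetres aside while the robot is not near it.
Once in a run the grip may slacken for a moment while it holds something.
It also fails if it takes over 210 s, if anything falls off the work surface, if the arm or the gripper's body presses on something with over 40 N, if the wrist force passes 120 N, or if a joint passes its speed limit or range.

### The arm

A 6-joint arm with a two-finger parallel gripper is mounted at the origin on the work surface. World frame = base frame: x ahead of the robot, y to its left, z up, the work surface at z = 0. Lengths are in m, angles in rad, forces in N, time in s.
With the tool pointing down it reaches from about 0.425 to 0.95 m from the base axis. Payload 3.5 kg.
Tool frame: the origin (TCP) lies between the finger pads; the fingertips stand 19 mm ahead of it and the grasp point (between the pads) is the TCP; y points along the fingers, z is the direction in which the jaws open and shut, and the axes are right-handed (so a half turn about y gives the same grasp; the last joint's range is limited). The gripper opens to 85 mm and grips with 20 to 120 N. Pads are 22 mm wide; open, the fingers measure 114 mm over their backs; the gripper's body (76 mm by 85 mm) begins 54 mm behind the grasp point. The pads swing forward as they close: fully open they stand 13 mm farther back than shut.
Start: joints at [1.153, 0.286, 1.577, -0, 1.279, -0.15], TCP at [0.179, 0.651, 0.25] pointing down, gripper open.
Joint ranges: [-2.77, 2.77], [-0.9, 2.22], [0.21, 2.48], [-1.53, 4.67], [0.24, 2.81], [-2.84, 2.84]. Speed limits (rad/s): [2.79, 2.79, 3.14, 3.14, 3.14, 3.14].

### API

Orientations are given as a unit quaternion [x, y, z, w].
In Python, from plant import get_state, read_camera, camera_model, sign_off gives the robot as it stands.
- The arm moves only by the tool carry_out, never from a script. Its argument "moves" is a list of rows, each a list of 7 numbers: the turn, a rotation vector about the tool's x, y, z in rad, then the shift along the tool's x, y, z in m, then the closure, from -1 (fully open) to 1 (shut). In form: [[wx, wy, wz, dx, dy, dz, jaw], ...]. A call has 1 to 10 rows; each row shifts and turns the commanded pose from where the row before left it, along the tool's axes as they then stand; what a row does not reach is not made up. A row lasts 1/8 s, in which the tool goes at most 62.5 mm and 10.7 degrees, less where a joint would pass 70% of its speed; a pose out of reach is approached as far as the arm can. A call is refused whole if a number of a shift passes 0.0625 or a number of a turn 0.188, either way. A call with a gripper value outside its range is refused whole. The fingers move at their own pace and stop on an object; "squeeze" is the grip in N (left out, the last holds). Time passes only in rows, so rows that do not move let the fingers close. It gives the time, the measured TCP pose, the force and the opening at its end, in the units of the state.
- get_state(): the state, without advancing time (a new reading comes with each control period).
- read_camera(name): name is "scene" or "top" or "wrist"; returns the picture (400x640x3 uint8, blue, green, red); there is no depth.
- camera_model(name): a dict with "camera_matrix" (3x3 intrinsics, pixels), "D" ([k1, k2, p1, p2, k3] as OpenCV has them; the pictures are not rectified), "pose" (4x4, takes a point from camera to world coordinates). Camera axes: x right, y down, z forward; pixel columns grow to the right and rows downward; lengths in m; the calibration is good to about 2 mm. A picture is of the moment at which its call begins: read the wrist's pose just before it. camera_model takes no time and is no camera call; for the wrist camera it gives the pose at the moment of the call.
- sign_off(): hands the job in, once; it reports no verdict.
The state is a dict: "time": time; "qpos": joint angles; "dq": joint speeds; "joint_efforts": joint torques, N m; "eef_pos": TCP position; "tcp_rot": TCP orientation; "contact_force": force on the tool from outside, world axes, zero at the start; "wrist_torque": the same for the moment, N m; "opening": opening from 0.0 (shut) to 1.0 (fully open).
Only numpy, scipy, OpenCV 4.12 (cv2) and the standard library are available. Lean on these libraries where they do the work, as an engineer would, in place of code of your own. Each camera call takes 0.05 s, during which the arm holds its last target. There are 200 camera calls.

## Working session

There is one attempt and no reset: what is moved stays moved. The work goes in short steps, Python scripts to look and compute and a tool call to move; the robot and the scene stay as the last step left them, time stands still between calls to the robot, and variables do not carry over. Pictures are saved under pics/ and viewed, about 12 in all and at most 16, crops included, and the job is handed in when it is done.

Besides the shell and the picture viewer there is one more tool, called after "Emit:" as a command line: name --pt "numbers of a row" for each row, then --argument value for the rest. carry_out: Moves the arm, as the interface text tells. Its arguments: {"type":"object","properties":{"moves":{"type":"array","items":{"type":"array","items":{"type":"number"}}},"squeeze":{"type":"number"}},"required":["moves"]}

```bash
mkdir -p pics; python3 - <<'E'
from plant import *
import cv2
for n in("scene","top"):
    cv2.imwrite(f"pics/{n}0.png",read_camera(n))
    m=camera_model(n);print(n,m)
print(get_state())
E
```

```text
scene {'camera_matrix': array([[479.47398624,   0.        , 313.52349143],
       [  0.        , 479.47398624, 192.19160309],
       [  0.        ,   0.        ,   1.        ]]), 'D': array([0.00314312, 0.        , 0.        , 0.        , 0.        ]), 'pose': array([[-0.05986223,  0.79030205, -0.60978618,  1.33165169],
       [ 0.9980526 ,  0.03665499, -0.05047203,  0.05413854],
       [-0.01753645, -0.61162004, -0.79095726,  1.19312632],
       [ 0.        ,  0.        ,  0.        ,  1.        ]])}
top {'camera_matrix': array([[386.45668669,   0.        , 326.0039879 ],
       [  0.        , 386.45668669, 199.85758851],
       [  0.        ,   0.        ,   1.        ]]), 'D': array([0.02319097, 0.        , 0.        , 0.        , 0.        ]), 'pose': array([[ 0.00944549, -0.99397927,  0.10916041,  0.38541435],
       [-0.99988388, -0.00808285,  0.01291875, -0.03717189],
       [-0.01195864, -0.10926976, -0.99394019,  1.19844467],
       [ 0.        ,  0.        ,  0.        ,  1.        ]])}
{'time': 0.1, 'qpos': array([ 1.15297841e+00,  2.87117779e-01,  1.57803953e+00,  5.24592007e-06,
        1.27859722e+00, -1.50044786e-01]), 'dq': array([-0.00147843, -0.00107365, -0.00145889, -0.00106779, -0.00103832,
       -0.00076179]), 'joint_efforts': array([-1.79578510e-04, -4.07301164e+01, -2.93697435e+01, -1.96848518e-04,
        3.43443025e-03, -2.47999407e-05]), 'eef_pos': array([0.17836599, 0.65043105, 0.24905348]), 'tcp_rot': array([ 0.70151134, -0.0946058 ,  0.09417417, -0.70004486]), 'contact_force': array([-0.56806275,  0.06782699, -0.41101419]), 'wrist_torque': array([ 0.00881834,  0.02386984, -0.00580517]), 'opening': 1.0000866690994146}
```

View pics/top0.png

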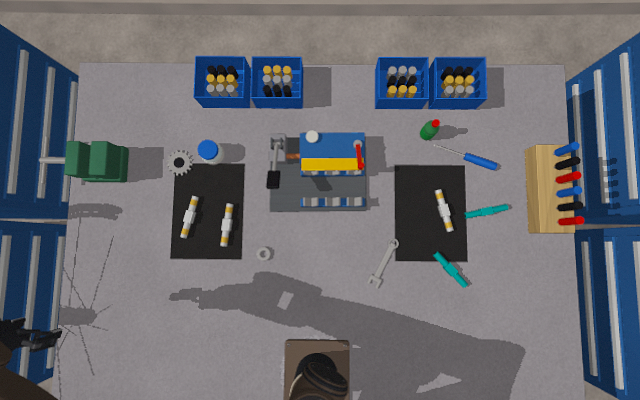

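View pics/scene0.png

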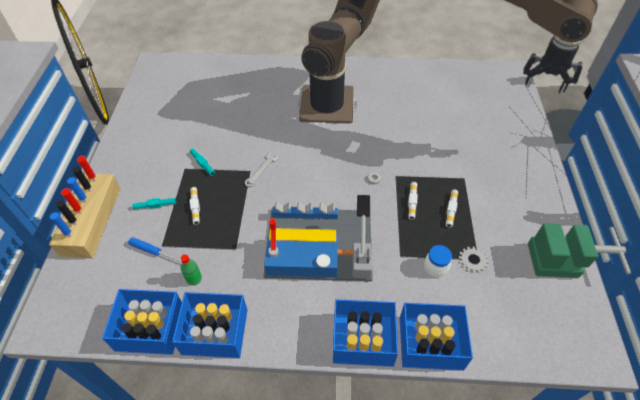

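The top view shows silver axles at (189,216), (228,225) and (444,211), and turquoise look-alikes at (487,211) and (451,269). The press is near (318,175) with the cam lever locked. I'll enlarge the axles and the press.

```bash
cat > h.py <<'E'
import numpy as np, cv2
from scipy.spatial.transform import Rotation as R
from plant import *
def ray(m,px,z):
    p=cv2.undistortPoints(np.array(px,float).reshape(-1,1,2),m["camera_matrix"],m["D"])[:,0]
    T=np.array(m["pose"]);d=np.c_[p,np.ones(len(p))]@T[:3,:3].T
    return T[:3,3]+d*((z-T[2,3])/d[:,2])[:,None]
def proj(m,P):
    T=np.linalg.inv(m["pose"]);return cv2.projectPoints(np.array(P,float).reshape(-1,3),cv2.Rodrigues(T[:3,:3])[0],T[:3,3],m["camera_matrix"],m["D"])[0][:,0]
def st():
    s=get_state();M=R.from_quat(s["tcp_rot"]).as_matrix();return s,M
E
python3 - <<'E'
from h import *
t=cv2.imread("pics/top0.png");s=cv2.imread("pics/scene0.png")
a=cv2.resize(t[120:220,260:380],None,fx=3.3,fy=3.3,interpolation=cv2.INTER_CUBIC)
b=cv2.resize(s[185:285,255:385],None,fx=3.3,fy=3.3,interpolation=cv2.INTER_CUBIC)
c=cv2.resize(t[180:290,165:265],None,fx=2.4,fy=2.4,interpolation=cv2.INTER_CUBIC)
d=cv2.resize(t[180:290,400:520],None,fx=2.4,fy=2.4,interpolation=cv2.INTER_CUBIC)
o=np.zeros((600,800,3),np.uint8)
for im,y,x in((a,0,0),(b[:, :400],0,400),(c,335,0),(d,335,400)):o[y:y+im.shape[0],x:x+im.shape[1]]=im[:600-y,:800-x]
cv2.imwrite("pics/crop1.png",o)
# axle candidates on black mats: bright pixels
for n,im,boxes in(("top",t,[(175,190,207,245),(215,195,242,255),(428,180,462,240)]),("scene",s,[(180,180,210,230),(402,175,425,225),(440,182,465,235)])):
    m=camera_model(n);hsv=cv2.cvtColor(im,cv2.COLOR_BGR2HSV)
    for x0,y0,x1,y1 in boxes:
        k=(hsv[y0:y1,x0:x1,2]>110).astype(np.uint8)
        nn,l,stt,_=cv2.connectedComponentsWithStats(k);i=1+np.argmax(stt[1:,4])
        c=np.argwhere(l==i)[:,::-1].astype(np.float32)
        r=cv2.minAreaRect(c);w=cv2.boxPoints(r)+[x0,y0]
        e=sorted(w.tolist(),key=lambda p:p[1]);P=[np.mean(e[:2],0),np.mean(e[2:],0)]
        W=ray(m,P,.014);dd=W[0]-W[1];print(n,len(c),W.mean(0).round(4),np.linalg.norm(dd).round(3),"yaw",np.arctan2(dd[1],dd[0]).round(3))
E
```

```text
top 309 [0.4605 0.4001 0.014 ] 0.132 yaw -0.231
top 304 [0.4384 0.2855 0.014 ] 0.131 yaw -0.104
top 331 [ 0.487  -0.3823  0.014 ] 0.131 yaw 0.297
scene 279 [ 0.4862 -0.3837  0.014 ] 0.14 yaw -2.82
scene 275 [0.4349 0.2832 0.014 ] 0.135 yaw 3.076
scene 289 [0.4587 0.3997 0.014 ] 0.142 yaw 2.876
```

View pics/crop1.png

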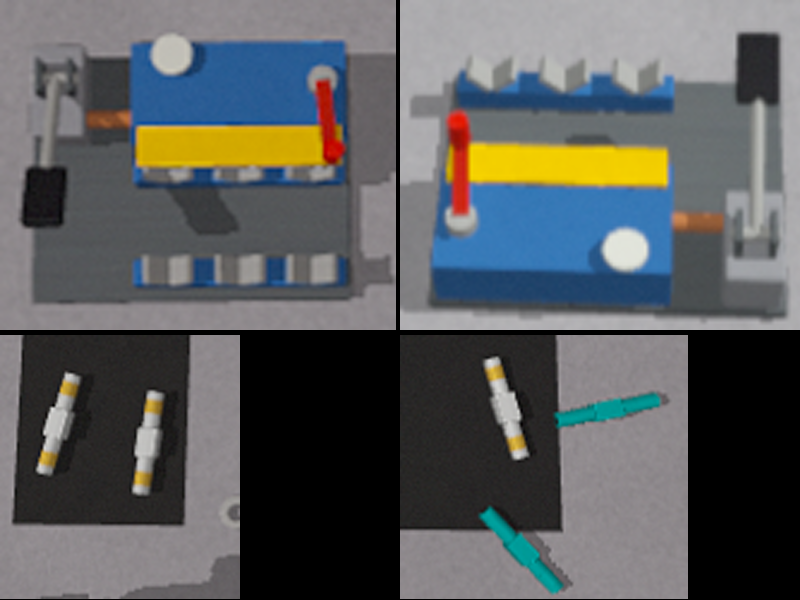

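```bash
cat >> h.py <<'E'
def pressT(p):
    c,s=np.cos(p[2]),np.sin(p[2]);return lambda Q:np.c_[np.array(Q)[:,:2]@np.array([[c,s],[-s,c]])+p[:2],np.array(Q)[:,2]]
E
python3 - <<'E'
from h import *
from scipy.optimize import least_squares
t=lambda u,v:(u/3.3+260,v/3.3+120)
s=lambda u,v:((u-400)/3.3+255,v/3.3+185)
obs=[("top",(-.118,.195,.012),t(33,300)),("top",(-.118,-.105,.012),t(349,298)),("top",(-.0385,.165,.145),t(44,195)),
("top",(.075,-.075,.095),t(322,78)),("scene",(.118,.195,.012),s(785,318)),("scene",(-.0385,.165,.145),s(757,68)),("scene",(.075,-.075,.095),s(460,214))]
M={n:camera_model(n) for n in("top","scene")}
f=lambda p:np.concatenate([proj(M[n],pressT(p)([q]))[0]-o for n,q,o in obs])
r=least_squares(f,[.6,.03,0],loss="soft_l1");print(r.x,r.fun.reshape(-1,2).round(1))
P=pressT(r.x);print(P([(.075,-.075,.1),(.005,-.075,.101),(.075,-.145,.101)]))
# knob
print(ray(M["top"],[t(333,150)],.118),ray(M["scene"],[s(458,118)],.118))
S,Rm=st();print(Rm.round(3));print(S["opening"],S["eef_pos"])
w=camera_model("wrist");print(w["camera_matrix"][0],Rm.T@(w["pose"][:3,3]-S["eef_pos"]),(Rm.T@w["pose"][:3,:3]).round(3))
E
```

```text
[ 0.60131027 -0.0402703   0.01316111] [[-0.8 -0.2]
 [ 0.8 -0.1]
 [-0.6 -1.1]
 [ 0.3 -1.7]
 [ 0.5 -0.9]
 [ 0.1 -0.7]
 [-0.9 -1.9]]
[[ 0.67729083 -0.11427675  0.1       ]
 [ 0.60729689 -0.115198    0.101     ]
 [ 0.67821208 -0.18427069  0.101     ]]
[[ 0.60304591 -0.12121148  0.118     ]] [[ 0.60579757 -0.11967402  0.118     ]]
[[ 0.964 -0.001  0.265]
 [-0.265 -0.002  0.964]
 [-0.    -1.    -0.002]]
1.0000866690994146 [0.17836599 0.65043105 0.24905348]
[328.80365323   0.         324.09305451] [-0.08041484 -0.12302431 -0.00074676] [[-0.001  0.95   0.311]
 [ 0.    -0.311  0.95 ]
 [ 1.     0.001  0.   ]]
```

Three silver axles with brass bands fit the description, and I'll ignore the turquoise ones. Next I'll move over the press for a near view.

Emit:
carry_out --pt "0 -0.14 0 0 0 0 -1" --pt "0 -0.141 0 0 0 0 -1" --pt "0 0 0 0.025 0 -0.05 -1" --pt "0 0 0 0.025 0 -0.05 -1" --pt "0 0 0 0.025 0 -0.05 -1" --pt "0 0 0 0.025 0 -0.05 -1" --pt "0 0 0 0.025 0 -0.05 -1" --pt "0 0 0 0.025 0 -0.05 -1" --pt "0 0 0 0.025 0 -0.05 -1"

```text
time: 1.23
eef_pos: [0.3584, 0.3015, 0.25]
tcp_rot: [0.707, 0.005, -0.005, -0.707]
contact_force: [-0.5, 0.3, 0.1]
opening: 0.997
```

Emit:
carry_out --pt "0 0 0 0.028 0 -0.05 -1" --pt "0 0 0 0.028 0 -0.05 -1" --pt "0 0 0 0.028 -0.005 -0.05 -1" --pt "0 0 0 0.028 -0.005 -0.05 -1" --pt "0 0 0 0.028 -0.005 -0.05 -1" --pt "0 0 0 0.028 -0.005 -0.05 -1" --pt "0 0 0 0.028 0 -0.04 -1" --pt "0 0 0 0 0 0 -1" --pt "0 0 0 0 0 0 -1"

```text
time: 2.35
eef_pos: [0.5581, -0.0338, 0.2696]
tcp_rot: [-0.707, -0.004, 0.005, 0.707]
contact_force: [-0.6, 0.3, 0.3]
opening: 0.999
```

```bash
python3 - <<'E'
from h import *
S,Rm=st();m=camera_model("wrist");im=read_camera("wrist");cv2.imwrite("pics/w1.png",im);np.savez("pics/w1.npz",**m)
print(S["time"],S["eef_pos"],Rm.round(3),S["contact_force"])
E
```

```text
2.35 [ 0.55808366 -0.0337765   0.26958185] [[ 1.    -0.002 -0.013]
 [ 0.013  0.001  1.   ]
 [-0.002 -1.     0.001]] [-0.57537265  0.27495002  0.33221565]
```

View pics/w1.png

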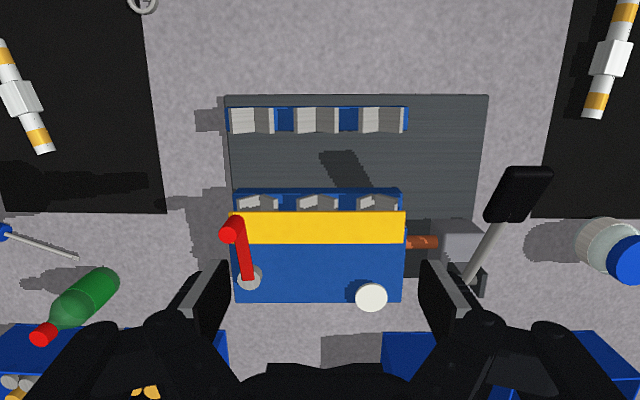

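The wrist view shows base front corners at (226,95) and (488,95), front V valleys near columns 254, 318 and 382, the knob top at (231,229), the pin at (249,280) and the plate's front edge at row 211. I'll refine the press pose from these.

```bash
python3 - <<'E'
from h import *
from scipy.optimize import least_squares
m=np.load("pics/w1.npz");im=cv2.imread("pics/w1.png")
g=cv2.cvtColor(im,cv2.COLOR_BGR2GRAY).astype(float)
print("row120",[ (x,int(g[116:126,x].mean())) for x in range(226,412,2)])
print("col300",[(y,im[y,270:290].mean(0).round().astype(int).tolist()) for y in range(205,215)])
obs=[((-.118,.195,.012),(488,95)),((-.118,-.105,.012),(226,95)),((-.001,-.0,.074),(318,211.5))]
def f(p):
    P=pressT(p);return np.concatenate([proj(m,P([q]))[0]-o for q,o in obs[:2]]+[proj(m,P([obs[2][0]]))[0][1:]-obs[2][1][1]])
r=least_squares(f,[.6,-.04,0.01]);print(r.x,r.fun.round(1))
P=pressT(r.x)
for y in(-.065,0,.065):print(proj(m,P([(-.105,y,.0415),(-.08,y,.0415),(-.105,y-.0185,.06),(-.105,y+.0185,.06)])).round(1).tolist())
a=1.5;print("knob pred",P([(.075-.07*np.sin(a),-.075-.07*np.cos(a),.118)]),"knob meas",ray(m,[(231,229)],.118),"pin pred",proj(m,P([(.075,-.075,.09)])))
E
```

```text
row120 [(226, 48), (228, 52), (230, 96), (232, 165), (234, 174), (236, 173), (238, 173), (240, 173), (242, 171), (244, 171), (246, 171), (248, 171), (250, 171), (252, 173), (254, 111), (256, 97), (258, 97), (260, 96), (262, 96), (264, 97), (266, 95), (268, 105), (270, 174), (272, 175), (274, 85), (276, 82), (278, 45), (280, 51), (282, 49), (284, 51), (286, 52), (288, 51), (290, 52), (292, 48), (294, 102), (296, 96), (298, 178), (300, 171), (302, 170), (304, 170), (306, 170), (308, 170), (310, 169), (312, 169), (314, 176), (316, 78), (318, 97), (320, 97), (322, 97), (324, 97), (326, 97), (328, 96), (330, 96), (332, 95), (334, 132), (336, 171), (338, 144), (340, 48), (342, 52), (344, 52), (346, 51), (348, 52), (350, 53), (352, 52), (354, 51), (356, 50), (358, 82), (360, 97), (362, 108), (364, 175), (366, 171), (368, 169), (370, 170), (372, 170), (374, 169), (376, 170), (378, 135), (380, 96), (382, 97), (384, 98), (386, 97), (388, 99), (390, 96), (392, 97), (394, 97), (396, 96), (398, 92), (400, 163), (402, 174), (404, 78), (406, 84), (408, 80), (410, 82)]
col300 [(205, [113, 88, 72]), (206, [113, 88, 72]), (207, [113, 89, 72]), (208, [106, 81, 65]), (209, [96, 64, 45]), (210, [80, 69, 64]), (211, [32, 82, 108]), (212, [23, 155, 213]), (213, [38, 204, 249]), (214, [38, 202, 244])]
[ 0.59862833 -0.04126381  0.01406237] [ 3.3  0.  -3.3 -0.5  1.3]
[[253.9, 107.6], [255.4, 131.9], [231.3, 108.6], [268.9, 108.4]]
[[316.6, 107.4], [316.8, 131.8], [297.4, 108.3], [335.1, 108.2]]
[[379.5, 107.4], [378.3, 131.8], [363.7, 108.3], [401.3, 108.4]]
knob pred [[ 0.60492744 -0.12113474  0.118     ]] knob meas [[ 0.59792791 -0.11835876  0.118     ]] pin pred [[246.5573763  284.89155914]]
```

Emit:
carry_out --pt "0 0 0 0.015 0 -0.028 -1" --pt "0 0 0 0.015 0 -0.029 -1" --pt "0 0 0 0.015 0.02 -0.029 -0.2" --pt "0 0 0 0 0.05 0 -0.2" --pt "0 0 0 0 0.05 0 -0.2" --pt "0 0 0 0 0.042 0 -0.2" --pt "0 0 0 0 0 0 1" --pt "0 0 0 0 0 0 1" --pt "0 0 0 0 0 0 1" --pt "0 0 0 0 0 0 1" --squeeze 40

```text
time: 3.65
eef_pos: [0.6047, -0.1208, 0.1094]
tcp_rot: [0.708, 0.005, -0.005, -0.706]
contact_force: [0.3, -6.3, -8.5]
opening: 0.194
```

Emit:
carry_out --pt "0 0 0 0.0034 -0.002 -0.0171 1" --pt "0 0 0 0.0075 0 -0.0157 1" --pt "0 0 0 0.0112 0 -0.0134 1" --pt "0 0 0 0.0141 0 -0.0102 1" --pt "0 0 0 0.0163 0 -0.0064 1" --pt "0 0 0 0.0173 0 -0.0022 1" --pt "0 0 0 0.003 0 0 1" --pt "0 0 0 0 0 0 1" --pt "0 0 0 0 0 0 1"

```text
time: 4.78
eef_pos: [0.6772, -0.1845, 0.1099]
tcp_rot: [0.708, 0.004, -0.006, -0.706]
contact_force: [-2.8, -4.3, -8.8]
opening: 0.191
```

Emit:
carry_out --pt "0 0 0 0 0 0 -0.2" --pt "0 0 0 0 0 0 -0.2" --pt "0 0 0 0 -0.05 0 -0.2" --pt "0 0 0 0 -0.05 0 -0.2" --pt "0 0 0 -0.038 0 -0.04 -0.2" --pt "0 0 0 -0.038 0 -0.04 -0.2" --pt "0 0 0 -0.038 0 -0.04 -0.2" --pt "0 0 0 -0.038 0 -0.04 -0.2" --pt "0 0 0 -0.038 0 -0.04 -0.2" --pt "0 0 0 0 0 0 -0.2"

```text
time: 6.02
eef_pos: [0.4898, -0.3891, 0.2128]
tcp_rot: [0.708, 0.004, -0.002, -0.706]
contact_force: [0.8, -0.1, 0.2]
opening: 0.602
```

Emit:
carry_out --pt "0 -0.142 0 0 0 0 -0.2" --pt "0 -0.142 0 0 0 0 -0.2" --pt "0 0 0 0 0 0 -0.2" --pt "0 0 0 0 0 0 -0.2"

```text
time: 6.52
eef_pos: [0.4919, -0.3856, 0.2112]
tcp_rot: [0.7, 0.105, -0.104, -0.699]
contact_force: [-0.0, 0.4, 1.0]
opening: 0.603
```

```bash
cat >> h.py <<'E'
def axles(im,m,z=.013,guess=None):
    """bright blobs with yellow bands: centre, yaw in world; uses band centroids"""
    hsv=cv2.cvtColor(im,cv2.COLOR_BGR2HSV)
    k=((hsv[...,0]>14)&(hsv[...,0]<28)&(hsv[...,1]>90)&(hsv[...,2]>120)).astype(np.uint8)
    n,l,s,c=cv2.connectedComponentsWithStats(k)
    c=c[[i for i in range(1,n) if s[i,4]>15 and s[i,1]+s[i,3]<398]]
    W=ray(m,c,z) if len(c) else np.zeros((0,3));o=[]
    for i in range(len(c)):
        for j in range(i):
            d=W[i]-W[j]
            if .07<np.linalg.norm(d)<.11:
                y=np.arctan2(d[1],d[0]);y=(y+np.pi/2)%np.pi-np.pi/2
                o.append(((W[i]+W[j])/2,np.linalg.norm(d),y,c[i].round(),c[j].round()))
    return o
def look(name):
    S,Rm=st();m=camera_model("wrist");im=read_camera("wrist");cv2.imwrite(f"pics/{name}.png",im);np.savez(f"pics/{name}.npz",**m)
    print("t",round(S["time"],2),"tcp",S["eef_pos"].round(4),"yaw",np.arctan2(Rm[1,0],Rm[0,0]).round(4),"tilt",Rm[:,1].round(4))
    for W,L,y,a,b in axles(im,m):
        print("axle",W.round(4),L.round(4),"yaw",y.round(3),a,b,"tool-shift",(Rm.T@(W-S["eef_pos"])).round(4))
    return S,Rm,m,im
E
python3 -c "
from h import *
look('w2')"
```

```text
t 6.53 tcp [ 0.4919 -0.3856  0.2112] yaw 0.2961 tilt [ 1.3e-03 -9.0e-04 -1.0e+00]
axle [ 0.4875 -0.3861  0.013 ] 0.0936 yaw 0.311 [326. 214.] [325. 123.] tool-shift [-0.0045  0.1982  0.001 ]
axle [ 0.4859 -0.3808  0.013 ] 0.0942 yaw 0.192 [326. 214.] [337. 123.] tool-shift [-0.0045  0.1982  0.0066]
```

View pics/w2.png

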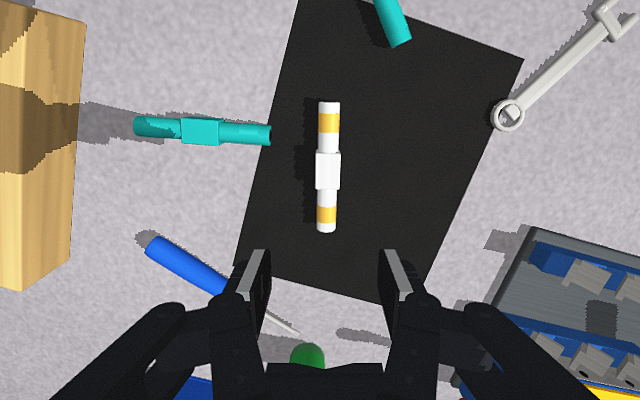

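Emit:
carry_out --pt "0 0 0 -0.0045 0.05 0.003 -0.2" --pt "0 0.02 0 0 0.05 0 -0.2" --pt "0 0 0 0 0.05 0 -0.2" --pt "0 0 0 0 0.038 0 -0.2" --pt "0 0 0 0 0 0 -0.2" --pt "0 0 0 0 0 0 1" --pt "0 0 0 0 0 0 1" --pt "0 0 0 0 0 0 1" --pt "0 0 0 0 0 0 1" --squeeze 60

```text
time: 7.7
eef_pos: [0.4868, -0.3853, 0.0243]
tcp_rot: [0.701, 0.098, -0.097, -0.699]
contact_force: [-0.6, 1.1, 6.4]
opening: 0.265
```

Emit:
carry_out --pt "0 0 0 0 -0.04 0 1" --pt "0 0 0 0 -0.05 0 1" --pt "0 0 0 0 -0.05 0 1" --pt "0 0.132 0 0 0 0 1" --pt "0 0.132 0 0 0 0 1" --pt "0 0 0 0.01 0 0.045 1" --pt "0 0 0 0.01 0 0.045 1" --pt "0 0 0 0.01 0 0.045 1" --pt "0 0 0 0.01 0 0.045 1" --pt "0 0 0 0.01 0 0.045 1"

```text
time: 8.95
eef_pos: [0.5323, -0.157, 0.1615]
tcp_rot: [-0.707, -0.004, 0.005, 0.707]
contact_force: [0.2, 0.7, -1.3]
opening: 0.263
```

Emit:
carry_out --pt "0 0 0 0.01 0 0.04 1" --pt "0 0 0 0 0 0 1" --pt "0 0 0 0 0 0 1"

```text
time: 9.32
eef_pos: [0.5419, -0.1187, 0.1618]
tcp_rot: [0.707, 0.004, -0.005, -0.707]
contact_force: [0.1, -0.1, -1.5]
opening: 0.267
```

```bash
python3 - <<'E'
from h import *
S,Rm,m,im=look('w3')
p=(.5992,-.0418,.0138);P=pressT(p)
for y in(-.065,0,.065):
  q=np.r_[proj(m,P([(-.105,y,.0415),(-.08,y,.0415),(-.105,y-.0185,.06),(-.105,y+.0185,.06)]))];print(q.round(1).tolist())
  for a in q:cv2.circle(im,tuple(int(v) for v in a),1,(0,0,255),-1)
print(P([(-.045,-.065,.056)]),S["opening"])
cv2.imwrite("pics/w3b.png",im)
E
```

```text
t 9.32 tcp [ 0.5419 -0.1187  0.1618] yaw 0.0136 tilt [-1.1e-03 -1.0e-04 -1.0e+00]
[[340.0, 139.1], [339.5, 172.1], [314.2, 142.8], [368.3, 142.9]]
[[427.9, 139.3], [424.7, 172.3], [409.1, 143.0], [462.6, 143.3]]
[[514.0, 139.9], [508.4, 172.6], [502.4, 143.6], [554.1, 144.1]]
[[ 0.55510126 -0.10741479  0.056     ]] 0.2666776831370666
```

View pics/w3b.png

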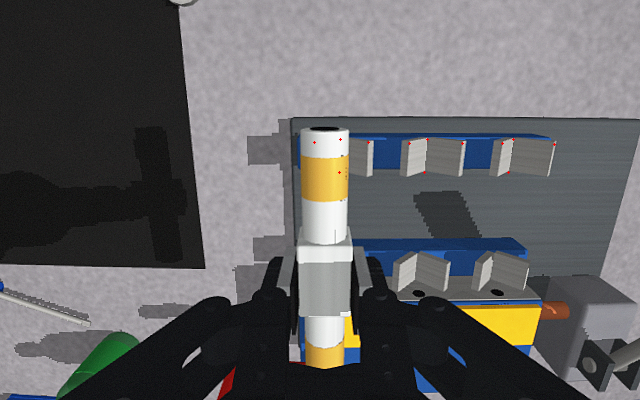

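Emit:
carry_out --pt "0 0 0 0.008 0 0.0115 1" --pt "0 0 0 0 0.03 0 1" --pt "0 0 0 0 0.03 0 1" --pt "0 0 0 0 0.02 0 1" --pt "0 0 0 0 0.01 0 1" --pt "0 0 0 0 0 0 1" --pt "0 0 0 0 0 0 1"

```text
time: 10.25
eef_pos: [0.5512, -0.1075, 0.0735]
tcp_rot: [0.707, 0.005, -0.004, -0.707]
contact_force: [0.2, 0.6, -0.4]
opening: 0.264
```

Emit:
carry_out --pt "0 0 0 0 0.003 0 1" --pt "0 0 0 0 0.002 0 1" --pt "0 0 0 0 0.001 0 1" --pt "0 0 0 0 0 0 1"

```text
time: 10.75
eef_pos: [0.5508, -0.1071, 0.0685]
tcp_rot: [0.707, 0.005, -0.005, -0.707]
contact_force: [-4.8, 1.7, 7.6]
opening: 0.265
```

Emit:
carry_out --pt "0 0 0 0.001 0 0 1" --pt "0 0 0 0.002 0 0 1" --pt "0 0 0 0.002 0 0 1" --pt "0 0 0 0 0 0 1" --squeeze 25

```text
time: 11.25
eef_pos: [0.5528, -0.1069, 0.0683]
tcp_rot: [-0.707, -0.002, 0.009, 0.707]
contact_force: [-14.7, 1.4, 15.1]
opening: 0.262
```

Emit:
carry_out --pt "0 0 0 0.002 0 0 1" --pt "0 0 0 0.002 0 0 1" --pt "0 0 0 0 0 0 1" --pt "0 0 0 0 0 0 1"

```text
time: 11.75
eef_pos: [0.5548, -0.1069, 0.0683]
tcp_rot: [-0.707, -0.0, 0.011, 0.708]
contact_force: [-20.1, 0.5, 19.7]
opening: 0.265
```

Emit:
carry_out --pt "0 0 0 0 0 0 0.05" --pt "0 0 0 0 0 0 0.05" --pt "0 0 0 0 0 0 0.05" --pt "0 0 0 0 -0.04 0 0.05" --pt "0 0 0 0 -0.05 0 0.05" --pt "0 0 0 -0.03 -0.03 0.02 0.05" --pt "0 0 0 -0.03 0 0.02 0.05" --pt "0 0 0 0 0 0 0.05" --pt "0 0 0 0 0 0 0.05"

```text
time: 12.88
eef_pos: [0.4992, -0.0679, 0.1864]
tcp_rot: [0.707, 0.005, -0.004, -0.707]
contact_force: [-1.0, -0.4, -0.5]
opening: 0.477
```

```bash
python3 - <<'E'
from h import *
S,Rm,m,im=look('w4')
print(S["contact_force"],Rm.round(4).tolist())
for W,L,y,a,b in axles(im,m,.058):print(W,L,y)
cv2.imwrite("pics/w4b.png",im)
E
```

```text
t 12.88 tcp [ 0.4992 -0.0679  0.1864] yaw 0.0133 tilt [ 7.e-04 -3.e-04 -1.e+00]
[-0.97670792 -0.37499059 -0.54522709] [[0.9999, 0.0007, -0.0133], [0.0133, -0.0003, 0.9999], [0.0007, -1.0, -0.0004]]
[ 0.55692644 -0.10504958  0.058     ] 0.09467483015964998 0.055990625604646516
```

View pics/w4b.png

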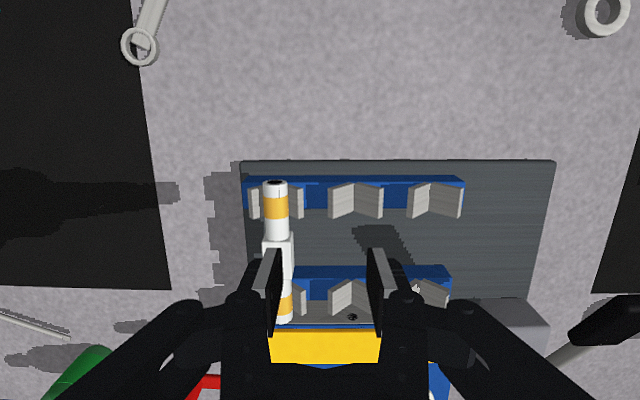

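Emit:
carry_out --pt "0 0 0 -0.01 0 0.05 -0.2" --pt "0 0 0 -0.01 0 0.05 -0.2" --pt "0 0 0 -0.01 0 0.05 -0.2" --pt "0 0 0 -0.01 0 0.05 -0.2" --pt "0 0 0 -0.01 0 0.05 -0.2" --pt "0 0 0 -0.008 0 0.05 -0.2" --pt "0 0 0 0 0 0.052 -0.2" --pt "0 0.118 0 0 0 0 -0.2" --pt "0 0 0 0 0 0 -0.2" --pt "0 0 0 0 0 0 -0.2"

```text
time: 14.18
eef_pos: [0.4366, 0.283, 0.186]
tcp_rot: [0.706, -0.037, 0.037, -0.706]
contact_force: [-0.6, -0.9, 0.2]
opening: 0.597
```

```bash
python3 - <<'E'
from h import *
look('w5')
t=read_camera("top");cv2.imwrite("pics/t5.png",t)
E
```

```text
t 14.18 tcp [0.4366 0.283  0.186 ] yaw -0.1041 tilt [-5.e-04 -3.e-04 -1.e+00]
axle [0.4368 0.2798 0.013 ] 0.0939 yaw -0.074 [323. 228.] [320. 131.] tool-shift [ 0.0006  0.173  -0.0031]
axle [0.4371 0.2852 0.013 ] 0.0946 yaw -0.19 [323. 228.] [332. 130.] tool-shift [0.0004 0.173  0.0023]
axle [0.4599 0.3961 0.013 ] 0.0939 yaw -0.247 [434. 238.] [459. 144.] tool-shift [0.0115 0.173  0.1149]
```

Emit:
carry_out --pt "0 0 0 0.0005 0.05 -0.0008 -0.2" --pt "0 0 0 0 0.05 0 -0.2" --pt "0 0 0 0 0.04 0 -0.2" --pt "0 0 0 0 0.023 0 -0.2" --pt "0 0 0 0 0 0 -0.2" --pt "0 0 0 0 0 0 1" --pt "0 0 0 0 0 0 1" --pt "0 0 0 0 0 0 1" --pt "0 0 0 0 0 0 1" --squeeze 60

```text
time: 15.4
eef_pos: [0.438, 0.2831, 0.0252]
tcp_rot: [-0.706, 0.036, -0.038, 0.707]
contact_force: [-0.7, -1.2, 6.3]
opening: 0.263
```

Emit:
carry_out --pt "0 0 0 0 -0.05 0 1" --pt "0 0 0 0 -0.06 0 1" --pt "0 0 0 0 -0.05 0 1" --pt "0 -0.118 0 0 0 -0.02 1" --pt "0 0 0 0 0 -0.05 1" --pt "0 0 0 0 0 -0.05 1" --pt "0 0 0 0 0 -0.05 1" --pt "0 0 0 0.01 0 -0.05 1" --pt "0 0 0 0.02 0 -0.05 1" --pt "0 0 0 0.03 0 -0.03 1"

```text
time: 16.65
eef_pos: [0.4978, -0.0184, 0.1832]
tcp_rot: [-0.707, -0.004, 0.004, 0.707]
contact_force: [0.6, 0.9, -1.0]
opening: 0.266
```

Emit:
carry_out --pt "0 0 0 0.03 0 -0.01 1" --pt "0 0 0 0.0 0 0 1" --pt "0 0 0 0 0 0 1"

```text
time: 17.02
eef_pos: [0.5272, -0.0256, 0.1826]
tcp_rot: [-0.707, -0.004, 0.005, 0.707]
contact_force: [-0.5, -0.2, -1.4]
opening: 0.267
```

```bash
python3 - <<'E'
from h import *
S,Rm,m,im=look('w6')
P=pressT((.5992,-.0418,.0138));d=Rm.T@(P([(-.05,0,.0692)])[0]-S["eef_pos"]);print(d.round(4),S["opening"])
E
```

```text
t 17.02 tcp [ 0.5272 -0.0256  0.1826] yaw 0.0135 tilt [-2.e-03  6.e-04 -1.e+00]
axle [ 0.5193 -0.0735  0.013 ] 0.0969 yaw -1.551 [220. 174.] [325. 173.] tool-shift [-0.0082  0.1696 -0.0479]
axle [ 0.6619 -0.0854  0.013 ] 0.0923 yaw 0.846 [299. 330.] [231. 280.] tool-shift [ 0.1342  0.1693 -0.0617]
[ 0.022   0.1134 -0.0173] 0.26723416920774107
```

Emit:
carry_out --pt "0 0 0 0.021 0 -0.0173 1" --pt "0 0 0 0 0.03 0 1" --pt "0 0 0 0 0.035 0 1" --pt "0 0 0 0 0.03 0 1" --pt "0 0 0 0 0.012 0 1" --pt "0 0 0 0 0.003 0 1" --pt "0 0 0 0 0.002 0 1" --pt "0 0 0 0 0.001 0 1" --pt "0 0 0 0 0 0 1"

```text
time: 18.2
eef_pos: [0.5499, -0.0432, 0.0711]
tcp_rot: [0.707, 0.005, -0.004, -0.707]
contact_force: [-0.2, -0.2, -1.7]
opening: 0.263
```

Emit:
carry_out --pt "0 0 0 0 0.0015 0 1" --pt "0 0 0 0 0.0015 0 1" --pt "0 0 0 0 0 0 1"

```text
time: 18.58
eef_pos: [0.5504, -0.0425, 0.0697]
tcp_rot: [-0.707, -0.005, 0.004, 0.708]
contact_force: [-4.4, 3.0, 9.9]
opening: 0.265
```

Seated. Next I'll push it home with a light grip.

Emit:
carry_out --pt "0 0 0 0.001 0 0 1" --pt "0 0 0 0.002 0 0 1" --pt "0 0 0 0.002 0 0 1" --pt "0 0 0 0.002 0 0 1" --pt "0 0 0 0.001 0 0 1" --pt "0 0 0 0.001 0 0 1" --pt "0 0 0 0 0 0 1" --squeeze 25

```text
time: 19.45
eef_pos: [0.5548, -0.0419, 0.0692]
tcp_rot: [-0.706, -0.001, 0.01, 0.708]
contact_force: [-17.7, 3.9, 19.2]
opening: 0.265
```

Emit:
carry_out --pt "0 0 0 0 0 0 0.05" --pt "0 0 0 0 0 0 0.05" --pt "0 0 0 0 0 0 0.05" --pt "0 0 0 0 -0.04 0 0.05" --pt "0 0 0 0 -0.05 0 0.05" --pt "0 0 0 -0.03 -0.035 0.02 0.05" --pt "0 0 0 -0.03 0 0.045 0.05" --pt "0 0 0 -0.03 0 0.05 -0.2" --pt "0 0 0 -0.009 0 0.055 -0.2" --pt "0 0 0 0 0 0.055 -0.2"

```text
time: 20.7
eef_pos: [0.4558, 0.1821, 0.1925]
tcp_rot: [-0.707, -0.005, 0.004, 0.707]
contact_force: [1.5, 0.5, -0.7]
opening: 0.602
```

Emit:
carry_out --pt "0 0 0 0 0 0.055 -0.2" --pt "0 0 0 0 0 0.055 -0.2" --pt "0 0 0 0 0 0.055 -0.2" --pt "0 0 0 0 0 0.055 -0.2" --pt "0 0.125 0 0 0 0 -0.2" --pt "0 0.125 0 0 0 0 -0.2" --pt "0 0 0 0 0 0 -0.2" --pt "0 0 0 0 0 0 -0.2"

```text
time: 21.7
eef_pos: [0.4537, 0.4005, 0.1921]
tcp_rot: [0.702, -0.083, 0.083, -0.702]
contact_force: [0.0, -0.1, -0.3]
opening: 0.601
```

```bash
sed -i 's/n,l,s,c=cv2/k=cv2.morphologyEx(k,cv2.MORPH_CLOSE,np.ones((3,9),np.uint8));n,l,s,c=cv2/' h.py; python3 - <<'E'
from h import *
S,Rm,m,im=look('w7');print(S["contact_force"])
t=read_camera("top");s=read_camera("scene")
a=cv2.resize(t[130:220,260:380],None,fx=4,fy=4,interpolation=cv2.INTER_CUBIC)[:, :400]
b=cv2.resize(s[185:260,255:355],None,fx=4,fy=4,interpolation=cv2.INTER_CUBIC)
o=np.zeros((600,800,3),np.uint8);o[:a.shape[0],:400]=a[:300+60,60:460] if a.shape[1]>=460 else a[:360]
o[:300,400:]=b;w=cv2.resize(im,(384,240));o[360:600,:384]=w
cv2.imwrite("pics/c7.png",o)
E
```

```text
t 21.7 tcp [0.4537 0.4005 0.1921] yaw -0.2353 tilt [-2.e-04 -1.e-04 -1.e+00]
axle [0.4604 0.397  0.013 ] 0.0939 yaw -0.246 [322. 232.] [323. 138.] tool-shift [ 0.0074  0.1791 -0.0019]
[ 0.0497387  -0.1081323  -0.25731497]
```

View pics/c7.png

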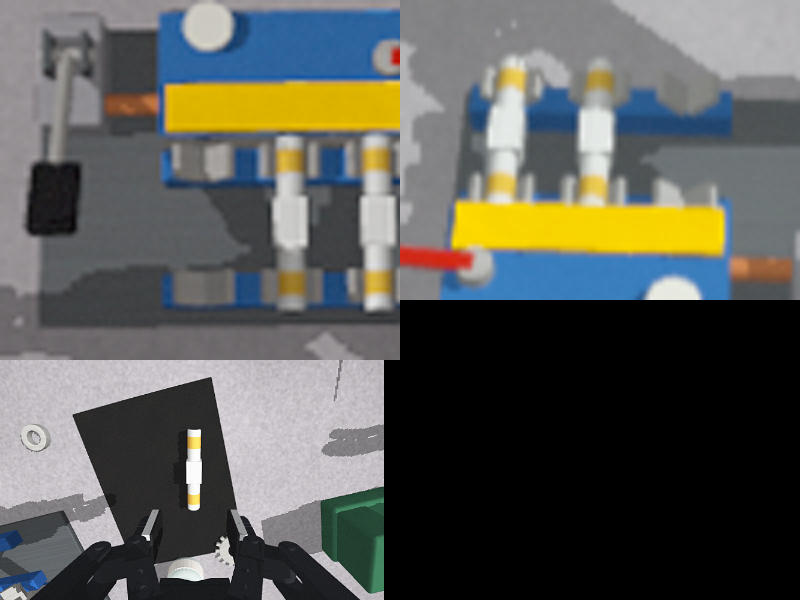

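Emit:
carry_out --pt "0 0.008 0 0.007 0.05 -0.0015 -0.2" --pt "0 0 0 0 0.05 0 -0.2" --pt "0 0 0 0 0.04 0 -0.2" --pt "0 0 0 0 0.028 0 -0.2" --pt "0 0 0 0 0 0 -0.2" --pt "0 0 0 0 0 0 1" --pt "0 0 0 0 0 0 1" --pt "0 0 0 0 0 0 1" --pt "0 0 0 0 0 0 1" --squeeze 60

```text
time: 22.98
eef_pos: [0.4615, 0.3985, 0.0267]
tcp_rot: [-0.701, 0.085, -0.087, 0.703]
contact_force: [-0.7, -0.9, 6.6]
opening: 0.264
```

Emit:
carry_out --pt "0 0 0 0 -0.05 0 1" --pt "0 0 0 0 -0.06 0 1" --pt "0 0 0 0 -0.055 0 1" --pt "0 -0.128 0 0 0 0 1" --pt "0 -0.128 0 0 0 0 1" --pt "0 0 0 0 0 -0.055 1" --pt "0 0 0 0 0 -0.055 1" --pt "0 0 0 0 0 -0.055 1" --pt "0 0 0 0 0 -0.055 1" --pt "0 0 0 0 0 -0.055 1"

```text
time: 24.22
eef_pos: [0.4623, 0.1209, 0.189]
tcp_rot: [0.707, 0.004, -0.004, -0.707]
contact_force: [0.1, 0.3, -0.7]
opening: 0.262
```

Emit:
carry_out --pt "0 0 0 0.01 0 -0.055 1" --pt "0 0 0 0.02 0 -0.03 1" --pt "0 0 0 0.03 0 -0.01 1" --pt "0 0 0 0 0 0 1" --pt "0 0 0 0 0 0 1"

```text
time: 24.85
eef_pos: [0.5232, 0.0286, 0.1886]
tcp_rot: [-0.707, -0.003, 0.005, 0.707]
contact_force: [-0.0, 0.7, -1.1]
opening: 0.264
```

```bash
python3 - <<'E'
from h import *
S,Rm,m,im=look('w8')
P=pressT((.5992,-.0418,.0138));d=Rm.T@(P([(-.05,.065,.0707)])[0]-S["eef_pos"]);print(d.round(4),S["opening"])
E
```

```text
t 24.85 tcp [0.5232 0.0286 0.1886] yaw 0.0114 tilt [-2.e-03  4.e-04 -1.e+00]
axle [ 0.5173 -0.013   0.013 ] 0.0838 yaw -1.524 [236. 176.] [325. 173.] tool-shift [-0.006   0.1756 -0.0415]
axle [ 0.5201 -0.0944  0.013 ] 0.0791 yaw -1.551 [153. 177.] [236. 176.] tool-shift [-0.0042  0.1756 -0.123 ]
axle [ 0.6309 -0.0915  0.013 ] 0.077 yaw -1.544 [173. 279.] [245. 279.] tool-shift [ 0.1066  0.1754 -0.1214]
axle [ 0.6538 -0.1021  0.013 ] 0.1092 yaw -1.117 [159. 315.] [245. 279.] tool-shift [ 0.1294  0.1753 -0.1322]
[ 0.0252  0.1179 -0.0064] 0.2642743944868422
```

Emit:
carry_out --pt "0 0 0 0.0245 0 -0.006 1" --pt "0 0 0 0 0.03 0 1" --pt "0 0 0 0 0.035 0 1" --pt "0 0 0 0 0.035 0 1" --pt "0 0 0 0 0.012 0 1" --pt "0 0 0 0 0.003 0 1" --pt "0 0 0 0 0.002 0 1" --pt "0 0 0 0 0.001 0 1" --pt "0 0 0 0 0 0 1"

```text
time: 26.02
eef_pos: [0.5493, 0.0224, 0.0722]
tcp_rot: [0.707, 0.004, -0.003, -0.707]
contact_force: [0.0, -0.2, -1.7]
opening: 0.263
```

Emit:
carry_out --pt "0 0 0 0 0.0015 0 1" --pt "0 0 0 0 0.0015 0 1" --pt "0 0 0 0 0 0 1"

```text
time: 26.4
eef_pos: [0.5496, 0.0229, 0.0709]
tcp_rot: [-0.707, -0.005, 0.004, 0.707]
contact_force: [-5.2, 2.5, 10.4]
opening: 0.264
```

Emit:
carry_out --pt "0 0 0 0.001 0 0 1" --pt "0 0 0 0.002 0 0 1" --pt "0 0 0 0.002 0 0 1" --pt "0 0 0 0.002 0 0 1" --pt "0 0 0 0.001 0 0 1" --pt "0 0 0 0.001 0 0 1" --pt "0 0 0 0 0 0 1" --squeeze 25

```text
time: 27.28
eef_pos: [0.553, 0.0231, 0.0706]
tcp_rot: [-0.707, 0.001, 0.011, 0.707]
contact_force: [-22.8, 0.3, 25.3]
opening: 0.268
```

Emit:
carry_out --pt "0 0 0 0 0 0 0.05" --pt "0 0 0 0 0 0 0.05" --pt "0 0 0 0 0 0 0.05" --pt "0 0 0 0 -0.04 0 0.05" --pt "0 0 0 0 -0.05 0 0.05" --pt "0 0 0 -0.02 -0.03 -0.03 0.05" --pt "0 0 0 -0.02 0 -0.035 0.05" --pt "0 0 0 0.06 0 0 -1" --pt "0 0 0 0 0 0 -1" --pt "0 0 0 0 0 0 -1"

```text
time: 28.52
eef_pos: [0.5785, -0.0421, 0.1879]
tcp_rot: [-0.707, -0.004, 0.004, 0.707]
contact_force: [-0.2, -0.8, 0.2]
opening: 1.0
```

```bash
python3 - <<'E'
from h import *
S,Rm,m,im=look('w9');print(S["contact_force"])
cv2.imwrite("pics/c9.png",cv2.resize(im[60:340,160:480],(800,600)[:2],interpolation=cv2.INTER_CUBIC) if 0 else cv2.resize(im[80:360,140:500],None,fx=2.1,fy=2.1,interpolation=cv2.INTER_CUBIC))
E
```

```text
t 28.52 tcp [ 0.5785 -0.0421  0.1879] yaw 0.0114 tilt [-1.e-03  2.e-04 -1.e+00]
axle [ 0.5073 -0.0044  0.013 ] 0.0769 yaw -1.546 [413. 102.] [325. 103.] tool-shift [-0.0706  0.175   0.0385]
axle [ 0.509 -0.081  0.013] 0.0763 yaw -1.551 [238. 104.] [325. 103.] tool-shift [-0.0697  0.175  -0.0381]
axle [ 0.6197 -0.0788  0.013 ] 0.076 yaw -1.553 [326. 221.] [248. 221.] tool-shift [ 0.0409  0.1749 -0.0371]
axle [ 0.6182 -0.0023  0.013 ] 0.0769 yaw -1.55 [404. 220.] [326. 221.] tool-shift [0.0403 0.1749 0.0393]
axle [ 0.6451 -0.0787  0.013 ] 0.0908 yaw 0.993 [325. 267.] [248. 221.] tool-shift [ 0.0664  0.1748 -0.0374]
axle [ 0.6437 -0.0023  0.013 ] 0.0931 yaw -0.971 [325. 267.] [404. 220.] tool-shift [0.0658 0.1748 0.0391]
[-0.15198476 -0.79202815  0.15969931]
```

View pics/c9.png

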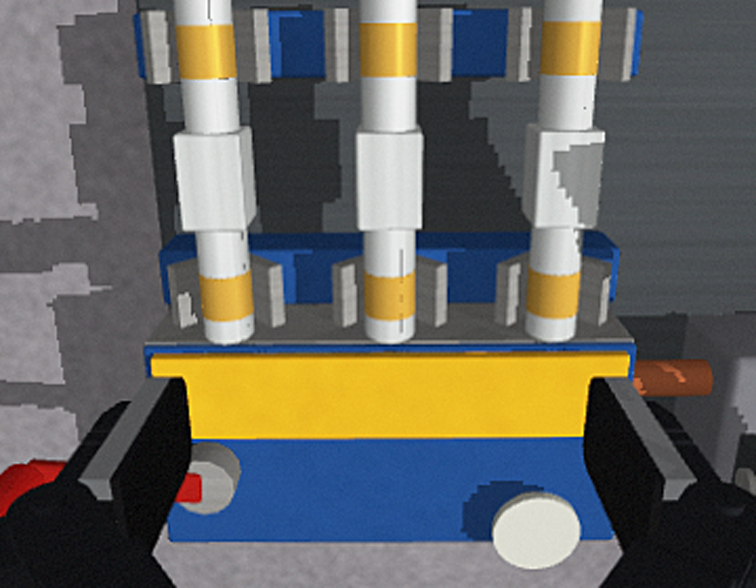

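The three axles lie level in their grooves, with rear ends at crop row 341 just in front of the stop's top edge at row 345. The lever is free. Next I'll swing the cam back over.

Emit:
carry_out --pt "0 0 0 0.0323 0 -0.0478 -0.2" --pt "0 0 0 0.0323 0 -0.0478 -0.2" --pt "0 0 0 0.0324 0 -0.0479 -0.2" --pt "0 0 0 0 0.04 0 -0.2" --pt "0 0 0 0 0.038 0 -0.2" --pt "0 0 0 0 0 0 -0.2" --pt "0 0 0 0 0 0 1" --pt "0 0 0 0 0 0 1" --pt "0 0 0 0 0 0 1" --pt "0 0 0 0 0 0 1" --squeeze 40

```text
time: 29.82
eef_pos: [0.6786, -0.1847, 0.1138]
tcp_rot: [0.708, 0.005, -0.003, -0.707]
contact_force: [-1.1, 1.9, 4.6]
opening: 0.191
```

Emit:
carry_out --pt "0 0 0 -0.0173 0 0.0022 1" --pt "0 0 0 -0.0163 0 0.0064 1" --pt "0 0 0 -0.0141 0 0.0102 1" --pt "0 0 0 -0.0112 0 0.0134 1" --pt "0 0 0 -0.0075 0 0.0157 1" --pt "0 0 0 -0.0034 0 0.0171 1" --pt "0 0 0 0 0 0.003 1" --pt "0 0 0 0 0 0 1" --pt "0 0 0 0 0 0 1"

```text
time: 30.95
eef_pos: [0.6034, -0.1208, 0.1131]
tcp_rot: [0.709, 0.001, -0.008, -0.705]
contact_force: [-16.6, -8.4, 13.9]
opening: 0.193
```

Emit:
carry_out --pt "0 0 0 0 0 0 -0.2" --pt "0 0 0 0 0 0 -0.2" --pt "0 0 0 0 0 0 -0.2" --pt "0 0 0 0 -0.05 0 -0.2" --pt "0 0 0 0 -0.04 0 -0.2" --pt "0 0 0 -0.025 0 0.04 -1" --pt "0 0 0 -0.025 0 0.04 -1" --pt "0 0 0 0 0 0 -1" --pt "0 0 0 0 0 0 -1"

```text
time: 32.08
eef_pos: [0.5561, -0.0379, 0.2005]
tcp_rot: [0.707, 0.005, -0.004, -0.707]
contact_force: [-0.4, -0.4, 0.8]
opening: 0.999
```

```bash
python3 - <<'E'
from h import *
S,Rm,m,im=look('w10');print(S["contact_force"])
t=read_camera("top");b=cv2.resize(t[120:220,260:380],None,fx=2.5,fy=2.5,interpolation=cv2.INTER_CUBIC)
a=cv2.resize(im[80:360,100:500],None,fx=1.2,fy=1.2)
o=np.zeros((336,800,3),np.uint8);o[:,:480]=a;o[:250,490:790]=b;cv2.imwrite("pics/c10.png",o)
E
```

```text
t 32.08 tcp [ 0.5561 -0.0379  0.2005] yaw 0.012 tilt [ 8.e-04 -5.e-04 -1.e+00]
axle [ 0.5132 -0.0814  0.013 ] 0.0757 yaw -1.55 [319. 132.] [239. 133.] tool-shift [-0.0435  0.1875 -0.0429]
axle [ 0.5116 -0.0053  0.013 ] 0.0764 yaw -1.549 [401. 131.] [319. 132.] tool-shift [-0.0442  0.1874  0.0332]
[-0.41351409 -0.37301053  0.76654355]
```

View pics/c10.png

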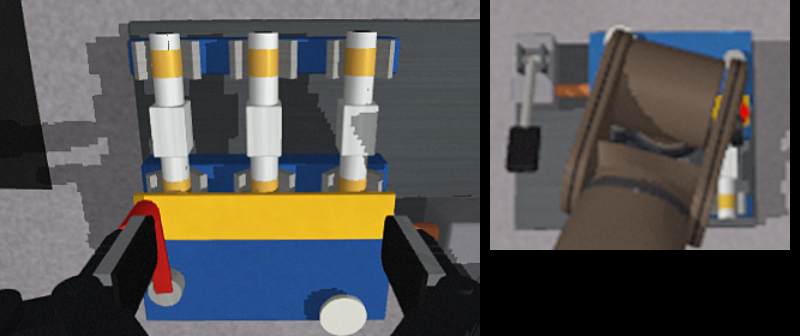

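The yellow plate now covers all three rear ends and the cam is locked. Next is the pump, with the jaws shut.

Emit:
carry_out --pt "0 0 0 -0.002 0 0.04 1" --pt "0 0 0 -0.002 0 0.04 1" --pt "0 0 0 0 0 0.04 1" --pt "0 0 0 0 0 0.0405 1" --pt "0 0 0 0 0 0 1" --pt "0 0 0 0 0 0 1" --pt "0 0 0 0 0.03 0 1" --pt "0 0 0 0 0.03 0 1" --pt "0 0 0 0 0 0 1"

```text
time: 33.3
eef_pos: [0.5505, 0.1209, 0.1398]
tcp_rot: [0.707, 0.003, -0.003, -0.707]
contact_force: [1.1, -0.9, 7.0]
opening: -0.005
```

Emit:
carry_out --pt "0 0 0 0 0.02 0 1" --pt "0 0 0 0 0.018 0 1" --pt "0 0 0 0 0.003 0 1" --pt "0 0 0 0 0.002 0 1" --pt "0 0 0 0 0 0 1" --pt "0 0 0 0 0 0 1"

```text
time: 34.05
eef_pos: [0.5499, 0.1214, 0.1004]
tcp_rot: [0.707, 0.003, -0.005, -0.707]
contact_force: [-6.5, -1.0, 12.6]
opening: 0.002
```

Emit:
carry_out --pt "0 0 0 0 0.002 0 1" --pt "0 0 0 0 0.002 0 1" --pt "0 0 0 0 0 0 1"

```text
time: 34.42
eef_pos: [0.55, 0.1214, 0.0998]
tcp_rot: [0.708, 0.002, -0.006, -0.707]
contact_force: [-16.0, -1.8, 27.2]
opening: 0.001
```

Emit:
carry_out --pt "0 0 0 0 -0.03 0 1" --pt "0 0 0 0 -0.03 0 1" --pt "0 0 0 0 -0.03 0 1" --pt "0 0 0 0 0 0 1" --pt "0 0 0 0 0 0 1" --pt "0 0 0 0 0 0 1"

```text
time: 35.17
eef_pos: [0.5488, 0.1222, 0.1815]
tcp_rot: [0.707, 0.003, -0.005, -0.707]
contact_force: [-0.2, -0.5, 0.5]
opening: -0.001
```

Emit:
carry_out --pt "0 0 0 0 0.03 0 1" --pt "0 0 0 0 0.03 0 1" --pt "0 0 0 0 0.02 0 1" --pt "0 0 0 0 0.007 0 1" --pt "0 0 0 0 0.002 0 1" --pt "0 0 0 0 0 0 1" --pt "0 0 0 0 0 0 1"

```text
time: 36.05
eef_pos: [0.5475, 0.1226, 0.0997]
tcp_rot: [0.708, 0.0, -0.009, -0.707]
contact_force: [-21.4, -1.9, 37.3]
opening: -0.001
```

Emit:
carry_out --pt "0 0 0 0 -0.03 0 1" --pt "0 0 0 0 -0.03 0 1" --pt "0 0 0 0 -0.03 0 1" --pt "0 0 0 0 0 0 1" --pt "0 0 0 0 0 0 1" --pt "0 0 0 0 0 0 1"

```text
time: 36.8
eef_pos: [0.5485, 0.1225, 0.1818]
tcp_rot: [0.707, 0.002, -0.006, -0.707]
contact_force: [0.2, 0.1, 0.3]
opening: -0.003
```

Emit:
carry_out --pt "0 0 0 0 0.03 0 1" --pt "0 0 0 0 0.03 0 1" --pt "0 0 0 0 0.02 0 1" --pt "0 0 0 0 0.007 0 1" --pt "0 0 0 0 0.003 0 1" --pt "0 0 0 0 0 0 1" --pt "0 0 0 0 0 0 1"

```text
time: 37.67
eef_pos: [0.5477, 0.1227, 0.0997]
tcp_rot: [0.708, 0.0, -0.008, -0.707]
contact_force: [-21.2, -2.3, 36.7]
opening: -0.0
```

Three down-strokes reached the stop. I'll let it come back up, retreat clear and check.

Emit:
carry_out --pt "0 0 0 0 -0.03 0 1" --pt "0 0 0 0 -0.03 0 1" --pt "0 0 0 0 -0.04 0 1" --pt "0 0 0 -0.02 -0.04 0 1" --pt "0 0 0 -0.03 -0.04 0.03 1" --pt "0 0 0 0 0 0.04 1" --pt "0 0 0 0 0 0.04 1" --pt "0 0 0 0 0 0.04 1" --pt "0 0 0 0 0 0 1" --pt "0 0 0 0 0 0 1"

```text
time: 38.92
eef_pos: [0.4977, 0.2716, 0.273]
tcp_rot: [0.708, 0.003, -0.005, -0.707]
contact_force: [1.1, -0.7, 0.1]
opening: -0.001
```

```bash
python3 - <<'E'
from h import *
S,Rm=st();print(S["time"],S["eef_pos"],S["contact_force"])
t=read_camera("top");s=read_camera("scene")
o=np.zeros((400,800,3),np.uint8)
a=cv2.resize(t[120:220,260:380],None,fx=3.3,fy=3.3,interpolation=cv2.INTER_CUBIC);b=cv2.resize(s[180:290,255:375],None,fx=3.3,fy=3.3,interpolation=cv2.INTER_CUBIC)
o[:330,:396]=a[:330];o[:363,400:796]=b;cv2.imwrite("pics/c11.png",o)
t0=cv2.imread("pics/top0.png");d=cv2.absdiff(t,t0).max(2);print("full diff saved");cv2.imwrite("pics/t11.png",t)
E
```

```text
38.925 [0.4977381  0.27156853 0.27297112] [ 1.08984346 -0.71320958  0.12400455]
full diff saved
```

View pics/c11.png

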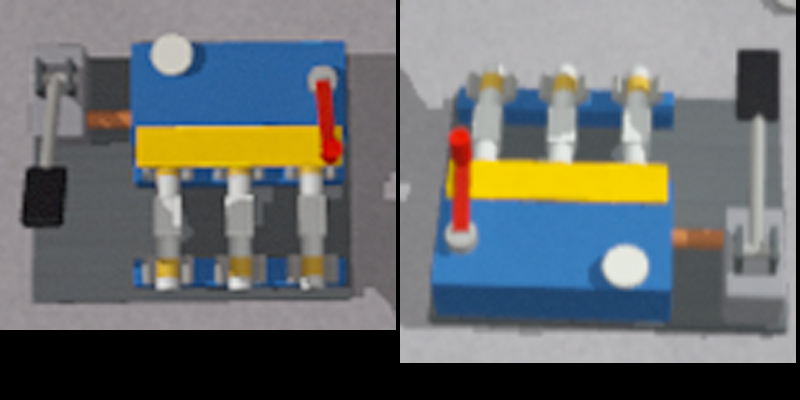

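View pics/t11.png

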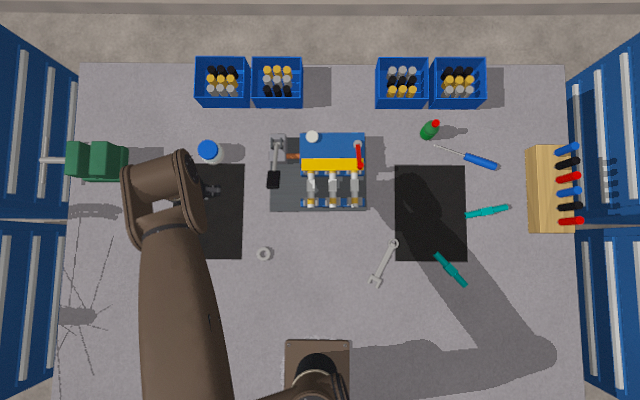

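The pump pad at (44,195) is at its starting place. The lever points at the robot, and the plate lies over three aligned axles. Bystanders that aren't hidden look unmoved, and the arm is clear.

```bash
python3 -c "
from plant import *
print(sign_off())"
```

```text
the job is handed in; nothing more can be done
None
```

The job is done and handed in at about 39 s on the robot's clock; `sign_off` reported no verdict.

**What I did:** I swung the cam lever out and laid the three silver axles in grooves 0, 1 and 2, leaving the two turquoise look-alikes alone. I pushed each axle against the back stop until I felt about 18–23 N of resistance along the groove. Then I locked the cam and gave the pump three full strokes, each ending at the stop (tool height 0.0997 m, pressing with 27–37 N). I backed off after each stroke so the lever could rise.

**Last checks:**
- **Axles:** A close view before locking showed all three rear ends level and right at the stop.
- **Plate and cam:** Before and after pumping, the plate covered the axles with the lever pointing at the robot.
- **Pump and arm:** At the end the pump pad was back at its starting place, and the arm was clear with no contact force.
- **Bystanders:** The tub, bottle, bearing, screwdriver and wrench had not visibly moved. The arm hid the sprocket in the last picture, so I could not check it, but the arm never worked near it.

I could judge the axle seating only from images and contact forces, since joint values and axle poses could not be read. No check failed. The only disagreement was between two of my press-position estimates, by about 3 mm, and I used the wrist-camera one.

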